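Stir the polishing balls

ROBOT

A 6-joint arm with a two-finger parallel gripper is mounted at the origin on the work surface. World frame = base frame: x ahead of the robot, y to its left, z up, the work surface at z = 0. Lengths are in m, angles in degrees, forces in N, time in s.
With the tool pointing down it reaches from about 0.375 to 0.9 m from the base axis. Payload 3.1 kg.
Tool frame: the origin (TCP) lies at the very end of the fingers, on their centre line; the grasp point (between the pads) lies 19 mm behind it (bot.hold_point_z is the z of the grasp point in the tool frame, in m); z points along the fingers, y is the line along which they close (so a half turn about z gives the same grasp; the last joint's range is limited). The gripper opens to 87 mm and grips with 3 to 60 N. Pads are 19 mm wide; open, the fingers measure 117 mm over their backs; the gripper's body (75 mm by 190 mm) begins 51 mm behind the grasp point.
Start: joints at [-80.587, 30.224, 82.088, -0, 67.689, -10.227], TCP at [0.21, -0.589, 0.223] pointing down, gripper open.
Joint ranges: [-176.69, 176.69], [-43.24, 126.21], [12.49, 139.97], [-82, 262], [0, 151.66], [-163.58, 163.58]. Speed limits (degrees/s): [159.86, 159.86, 180, 180, 180, 180].

INTERFACE

Orientations are given as a 3x3 rotation matrix whose columns are the frame's x, y, z axes.
In Python, from rig import bot, capture, camera_model gives the robot as it stands.
- The arm moves only by the tool apply_moves, never from a script. Its argument "plan" is text: rows parted by semicolons, each of 6 numbers parted by spaces: the shift along the tool's x, y, z in units of 0.05 m (1.0 is 0.05 m), then the turn, a rotation vector about the tool's x, y, z in units of 360 degrees (1.0 is 360 degrees). In form: dx dy dz ax ay az; .... A call has 1 to 10 rows; each row shifts and turns the commanded pose from where the row before left it, along the tool's axes as they then stand; what a row does not reach is not made up. A row lasts 1/12 s, in which the tool goes at most 41.7 mm and 7.16 degrees, less where a joint would pass 70% of its speed; a pose out of reach is approached as far as the arm can. A call with a number of a shift or a turn outside -1 to 1 is refused whole. A call with a gripper value outside its range is refused whole. "gripper" is the gripper command: -1 is shut, 1 is fully open, values between are in proportion, set as the call begins (left out, the last holds). The fingers move at their own pace and stop on an object; the grip force is fixed at half the most. Time passes only in rows, so rows that do not move let the fingers close. It gives the time, the measured TCP pose, the force, the opening and the grip force at its end, in the units of the state.
- bot.read_state(): the state, without advancing time (a new reading comes with each control period).
- capture(name): name is "scene" or "top"; returns the picture (400x640x3 uint8, red, green, blue); there is no depth.
- camera_model(name): a dict with "vertical_fov" (degrees; the focal length in pixels is half the picture's height over the tangent of half this angle, whatever the lens; pixels are square), "cx", "cy" (the principal point, pixels), "position" and "rotation" of the camera in the world. Camera axes: x right, y down, z forward; pixel columns grow to the right and rows downward; lengths in m; the calibration is good to about 2 mm. A picture is of the moment at which its call begins. camera_model takes no time and is no camera call.
- bot.hand_in(): hands the job in; it is judged then, once.
The state is a dict: "time_s": time; "joint_positions": joint angles; "qvel": joint speeds; "tau": joint torques, N m; "position": TCP position; "tcp_rot": TCP orientation; "force": force on the tool from outside, world axes, zero at the start; "moment": the same for the moment, N m; "opening": opening from 0.0 (shut) to 1.0 (fully open); "grasp_force": force on a finger pad.
Only numpy, scipy, OpenCV 4.12 (cv2) and the standard library are available. Lean on these libraries where they do the work, as an engineer would, in place of code of your own. Each camera call takes 0.05 s, during which the arm holds its last target. There are 200 camera calls.

TASK

The two turned spacers need polishing evenly: take the stirring stick by its wooden grip out of the fork stand, bring it in over the rim of the steel bowl and, with its tip down close to the floor of the bowl, stir the balls and spacers round in at least three full circles about the middle of the bowl so that they are well mixed. Do not lean hard on the bowl or spill anything out of it; then hang the stick upright in the fork stand again by its collar and let go, leaving the other things on the bench where they are.

Things in the scene. Friction and masses are not known exactly. Their poses are not given: they have to be found in the camera images.
- stick_handle (a point): middle of the wooden grip of the stirring stick (120 to 200 g), which hangs upright, z up. From the top: square grip 24 x 24 mm, 70 mm tall (faces along the stick's x and y), round steel collar 38 mm across and 6 mm thick, steel rod 12 mm across with a rounded end. This point is 35 mm below the grip's top, 41 mm above the collar's underside, 146 mm above the rod's tip
- stick_collar (a point): centre of the underside of the stick's collar, which rests on the fork's prongs; axes as the stick
- stick_tip (a point): lowest end of the stick's rod, 105 mm below the collar's underside
- fork: fixed fork stand, foot 120 x 100 mm; origin under it, below the hanging place. Two level prongs along x (16 mm wide, tops 125 mm up) with a 20 mm slot between, open to -x; a plate no taller than the prongs closes it 44 mm to +x. The prongs' -x ends have lips 5 mm high, 34 mm from the hanging place. The stick's collar rests on the prongs, rod in the slot; it lifts straight up, or out over the lips
- fork_seat (a point): the hanging place: middle of the slot at the height of the prong tops, 125 mm above the bench; axes as the fork
- polisher: fixed polisher: grey base 150 x 150 mm, 26 mm tall, with a round open steel bowl fixed on top; origin under the centre, z up. The bowl's inside is flat-floored: floor 35 mm above the bench, rim 85 mm above the bench, inside radius 61 mm at the floor and 66 mm at the rim, wall 3 mm
- bowl_floor (a point): centre of the inner floor of the bowl, 35 mm above the bench; axes as the polisher. The balls and spacers start in a loose ring 33 to 40 mm from here, the middle free; circles of the tip 20 to 35 mm from here reach them all
- motor: bystander: small stepper motor standing on the bench, 42 x 42 x 36 mm with a thin shaft up to 58 mm; origin under it
- tin: bystander: small open round tin, 68 mm across, 35 mm tall; origin under it
- driver: bystander: screwdriver 180 mm long lying on the bench, its x axis from handle to tip; origin under it
- stick: the whole stirring stick; the same point as stick_collar
- ball1_center (a point): centre of a loose white ceramic ball, 22 mm across, 14 g, in the bowl (six alike)
- ball2_center (a point): centre of a loose white ceramic ball, 22 mm across, 14 g, in the bowl (six alike)
- ball3_center (a point): centre of a loose white ceramic ball, 22 mm across, 14 g, in the bowl (six alike)
- ball4_center (a point): centre of a loose white ceramic ball, 22 mm across, 14 g, in the bowl (six alike)
- ball5_center (a point): centre of a loose white ceramic ball, 22 mm across, 14 g, in the bowl (six alike)
- ball6_center (a point): centre of a loose white ceramic ball, 22 mm across, 14 g, in the bowl (six alike)
- spacer1_center (a point): centre of a loose turned aluminium spacer, a plain cylinder 20 mm across and 16 mm tall, 14 g, in the bowl (two alike)
- spacer2_center (a point): centre of a loose turned aluminium spacer, a plain cylinder 20 mm across and 16 mm tall, 14 g, in the bowl (two alike)

How it is judged:
By the outcome, as a careful person would: the job done as asked, in the order asked, and still so for the second after the job is handed in, with the robot touching nothing.
It also fails if it takes over 72 s, if anything falls off the work surface, if the arm or the gripper's body presses on something with over 40 N, if the wrist force passes 120 N, or if a joint passes its speed limit or range.

## Working session

There is one attempt and no reset: what is moved stays moved. The work goes in short steps, Python scripts to look and compute and a tool call to move; the robot and the scene stay as the last step left them, time stands still between calls to the robot, and variables do not carry over. Pictures are saved under pics/ and viewed, at most 13 in all, crops included, and the job is handed in when it is done.

Besides the shell and the picture viewer there is one more tool, called in YAML: its name, and indented under it one key for each argument. apply_moves: Moves the arm, as the interface text tells. Its arguments: {"type":"object","properties":{"plan":{"type":"string"},"gripper":{"type":"number"}},"required":["plan"]}

```bash
ls; mkdir -p pics
python3 - <<'E'
from rig import bot,capture,camera_model
import cv2
for n in("scene","top"):
    cv2.imwrite(f"pics/{n}0.png",cv2.cvtColor(capture(n),cv2.COLOR_RGB2BGR)); print(n,camera_model(n))
s=bot.read_state();print(s);print(bot.hold_point_z)
E
```

```text
pics
scene {'vertical_fov': 42.37206885077102, 'cx': 315.6357687893063, 'cy': 198.44106965540823, 'position': array([ 0.9430531 , -0.69780995,  0.66261257]), 'rotation': array([[ 0.87422932,  0.28785467, -0.39097672],
       [ 0.48508169, -0.48391316,  0.72837065],
       [ 0.02046611, -0.82641862, -0.5626841 ]])}
top {'vertical_fov': 44.69668730852774, 'cx': 328.2102711367145, 'cy': 197.1416063188777, 'position': array([ 0.53459848, -0.01978095,  0.94452644]), 'rotation': array([[ 0.02623498, -0.9986666 ,  0.04446065],
       [-0.99960511, -0.02575979,  0.0112273 ],
       [-0.01006704, -0.04473764, -0.99894805]])}
{'time_s': 0.1, 'joint_positions': array([-8.05855212e+01,  3.02733020e+01,  8.21488692e+01,  3.67897773e-04,
        6.76895836e+01, -1.02276776e+01]), 'qvel': array([-0.06370677, -0.16537066, -0.21453593, -0.11586812, -0.02877068,
       -0.0020331 ]), 'tau': array([-5.10397986e-04, -4.40985382e+01, -1.77150589e+01,  6.34156773e-02,
        5.34085685e-02, -3.59435217e-05]), 'position': array([ 0.21000667, -0.58796326,  0.22167408]), 'tcp_rot': array([[ 9.41811260e-01,  3.36142012e-01, -3.13191431e-04],
       [ 3.36141974e-01, -9.41809358e-01,  1.92518937e-03],
       [ 3.52170409e-04, -1.91844181e-03, -9.99998098e-01]]), 'force': array([ 0.63424964, -0.77270801,  0.76649082]), 'moment': array([ 0.03898806, -0.0337157 , -0.05660043]), 'grasp_force': 0.0, 'opening': 1.0003105549055327}
-0.0187
```

View pics/scene0.png

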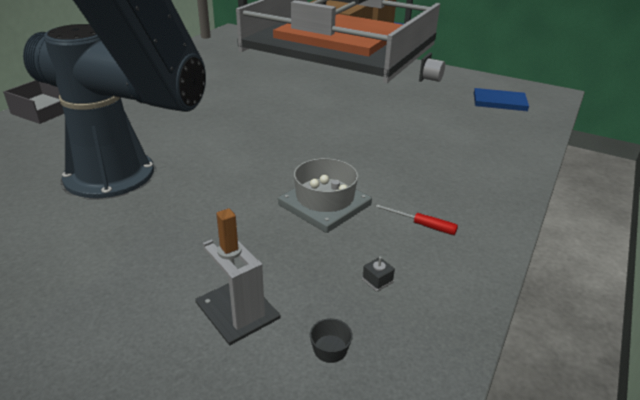

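View pics/top0.png

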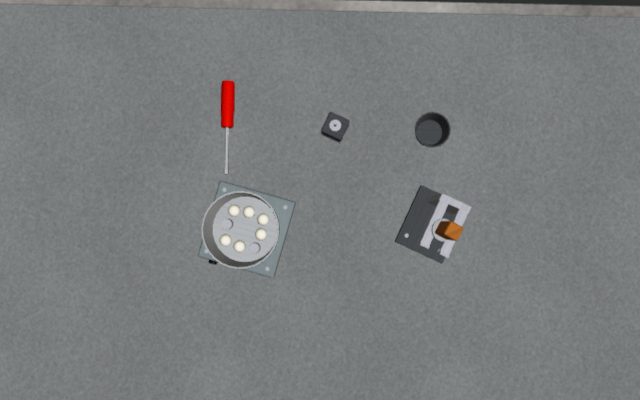

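The scene view shows the stick hanging in the fork at (228,235) and the bowl at (325,185). In the top view the grip is at (450,230), the bowl centre at (241,230) and the fork's open end is at the bottom. Now a closer crop and masks.

```bash
cat > h.py <<'E'
import numpy as np,cv2
from rig import bot,capture,camera_model
def ray(n,uv):
    m=camera_model(n);f=200/np.tan(np.radians(m['vertical_fov']/2))
    d=m['rotation']@np.array([(uv[0]-m['cx'])/f,(uv[1]-m['cy'])/f,1]);return m['position'],d
def onz(n,uv,z):
    p,d=ray(n,uv);return p+d*(z-p[2])/d[2]
def proj(n,P):
    m=camera_model(n);f=200/np.tan(np.radians(m['vertical_fov']/2))
    q=m['rotation'].T@(np.array(P)-m['position']);return q[:2]/q[2]*f+[m['cx'],m['cy']]
E
python3 - <<'E'
from h import *
t=cv2.imread('pics/top0.png');s=cv2.imread('pics/scene0.png')
a=cv2.resize(t[180:270,390:480],(540,540),interpolation=cv2.INTER_NEAREST)
b=cv2.resize(s[200:340,185:290],None,fx=2.4,fy=2.4)
c=np.zeros((540,800,3),np.uint8);c[:,:540]=a;c[:b.shape[0],540:540+b.shape[1]]=b
cv2.imwrite('pics/crop.png',c)
for n,im in(('top',t),('scene',s)):
    h=cv2.cvtColor(im,cv2.COLOR_BGR2HSV);m=cv2.inRange(h,(5,130,60),(18,255,255))
    if n=='top': m[:, :390]=0
    else: m[:150]=0;m[:,300:]=0
    cs=max(cv2.findContours(m,0,2)[0],key=cv2.contourArea)
    print(n,cv2.approxPolyDP(cs,1.5,True)[:,0].tolist())
    V=h[...,2][m>0];print(np.percentile(V,[5,25,50,75,95]))
# bowl rim
print(onz('top',(241,230),.085))
E
```

```text
top [[439, 224], [436, 232], [442, 232], [448, 237], [446, 238], [457, 239], [462, 230], [461, 227], [451, 221]]
[ 67.    70.   163.   174.   183.25]
scene [[229, 209], [217, 213], [220, 243], [226, 252], [236, 248], [234, 215]]
[ 70.   73.   76.   98.  139.3]
[0.51079747 0.1423714  0.085     ]
```

View pics/crop.png

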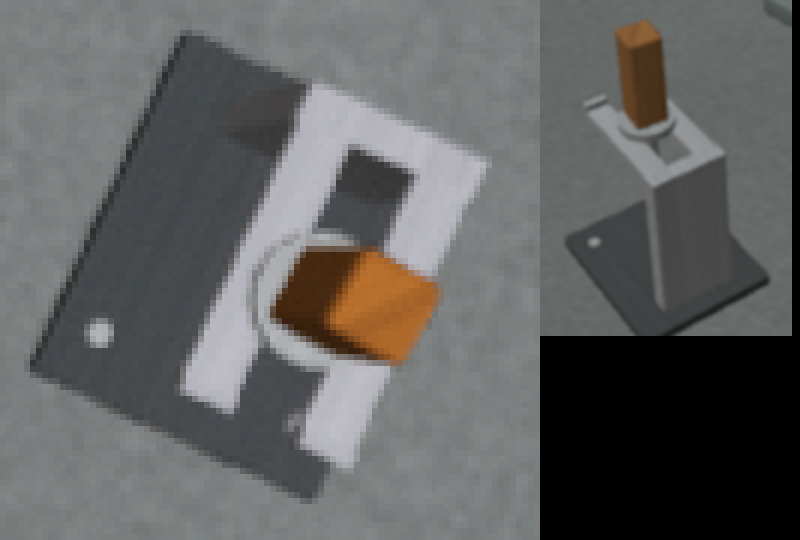

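The crop shows the grip's top face with corners at crop (370,248), (440,288), (405,363), (327,325). The prong slot runs from lower left (open) to upper right (closed).

Run:
```python
from h import *
c=lambda u,v:((u/6+390)-.5,(v/6+180)-.5)
T=[onz('top',c(*p),.201) for p in((370,248),(440,288),(405,363),(327,325))]
T=np.array(T);print('grip',T.mean(0));
for i in range(4):
    d=T[(i+1)%4]-T[i];print(np.linalg.norm(d),np.degrees(np.arctan2(d[1],d[0]))%90)
F=np.array([onz('top',c(*p),.125) for p in((310,85),(490,160),(352,470),(183,395))])
print('fork',F.round(4).tolist())
for i in range(4):
    d=F[(i+1)%4]-F[i];print(np.linalg.norm(d),np.degrees(np.arctan2(d[1],d[0])))
col=onz('top',c(313,300),.131);print('collar',col)
B=np.array([onz('top',p,.026) for p in((220,181),(295,204),(274,276),(198,256))]);print('base',B.mean(0))
for i in range(4):
    d=B[(i+1)%4]-B[i];print(np.linalg.norm(d),np.degrees(np.arctan2(d[1],d[0]))%90)
print('rim',onz('top',((202+280)/2,(191+268)/2),.085))
g=T.mean(0);print('scene check grip top',proj('scene',g), 'bowl rim scene',[proj('scene',(.51+.066*np.cos(a),.1415+.066*np.sin(a),.085)).round(1).tolist() for a in np.arange(4)*np.pi/2])
```

```text
grip [ 0.52183955 -0.20369281  0.201     ]
0.020300770249579932 61.56767148988142
0.021026658594396955 65.93060971893598
0.021833609439740307 65.42621403651751
0.02243528537130232 61.864519199493046
fork [[0.5818, -0.2005, 0.125], [0.5621, -0.2511, 0.125], [0.4747, -0.2139, 0.125], [0.4942, -0.1665, 0.125]]
0.05431373388791931 -111.30414953181811
0.09503300639956046 156.94496480779438
0.051271792599690856 67.55256572399338
0.09396574090779082 -21.213593272395393
collar [ 0.52176102 -0.20092201  0.131     ]
base [0.51111637 0.14275046 0.026     ]
0.1490733645121778 74.45913712486309
0.1408217674409127 75.39768823421986
0.14837543987596222 76.94498345652468
0.14727187007112824 75.68248233607206
rim [0.51167851 0.14240161 0.085     ]
scene check grip top [224.84812153 212.34048538] bowl rim scene [[351.2, 182.0], [337.4, 160.2], [296.9, 165.4], [308.2, 187.9]]
```

apply_moves:
  plan: "0 0 -0.1 0 0 -0.0176;0 0 -0.1 0 0 -0.0176;0 0 -0.1 0 0 -0.0176;0 0 -0.1 0 0 -0.0176;0 0 -0.1 0 0 -0.0176;0 0 -0.1 0 0 -0.0176;0 0 -0.1 0 0 -0.0176;0.3 0.07 0 0 0 0;0.6 0.14 0 0 0 0;0.7 0.16 0 0 0 0"
  gripper: 1

```text
time_s: 0.93
position: [0.2618, -0.5242, 0.2567]
tcp_rot: [[0.444, 0.896, 0.0], [0.896, -0.444, 0.001], [0.001, -0.0, -1.0]]
force: [1.1, -0.2, 0.5]
opening: 1.004
grasp_force: 0.0
```

apply_moves:
  plan: "0.7 0.16 0 0 0 0;0.7 0.16 0 0 0 0;0.7 0.16 0 0 0 0;0.7 0.16 0 0 0 0;0.7 0.16 0 0 0 0;0.7 0.16 0 0 0 0;0.7 0.16 0 0 0 0;0.7 0.16 0 0 0 0;0.7 0.16 0 0 0 0;0.5 0.12 0 0 0 0"

```text
time_s: 1.77
position: [0.4818, -0.2493, 0.257]
tcp_rot: [[0.44, 0.898, -0.001], [0.898, -0.44, 0.002], [0.002, -0.002, -1.0]]
force: [0.3, -0.4, -0.3]
opening: 0.997
grasp_force: 0.0
```

apply_moves:
  plan: "0.3 0.07 0 0 0 0;0 0 0 0 0 0;0 0 0 0 0 0;0 0 0 0 0 0"

```text
time_s: 2.1
position: [0.4901, -0.2412, 0.2572]
tcp_rot: [[0.439, 0.898, -0.001], [0.898, -0.439, 0.0], [-0.0, -0.001, -1.0]]
force: [0.2, 0.3, -0.2]
opening: 1.0
grasp_force: 0.0
```

apply_moves:
  plan: "0.5 0.12 0 0 0 0;0.47 0.11 0 0 0 0;0 0 0 0 0 0;0 0 0 0 0 0;0 0 0 0 0 0;0 0 0 0 0 0"

```text
time_s: 2.6
position: [0.5215, -0.204, 0.2574]
tcp_rot: [[0.44, 0.898, -0.001], [0.898, -0.44, -0.0], [-0.0, -0.0, -1.0]]
force: [0.3, 0.4, 0.3]
opening: 1.0
grasp_force: 0.0
```

Run:
```python
from h import *
t=cv2.cvtColor(capture('top'),cv2.COLOR_RGB2BGR);s=cv2.cvtColor(capture('scene'),cv2.COLOR_RGB2BGR)
p=bot.read_state()['position'];print(p,proj('scene',p),proj('top',p))
c=np.zeros((600,800,3),np.uint8)
c[:,:400]=cv2.resize(t[150:300,380:480],(400,600));c[:,400:]=cv2.resize(s[150:300,180:280],(400,600))
cv2.imwrite('pics/g1.png',c)
```

```text
[ 0.52166443 -0.20389915  0.25752614] [221.62028268 180.9279781 ] [463.85867789 231.57949641]
```

View pics/g1.png

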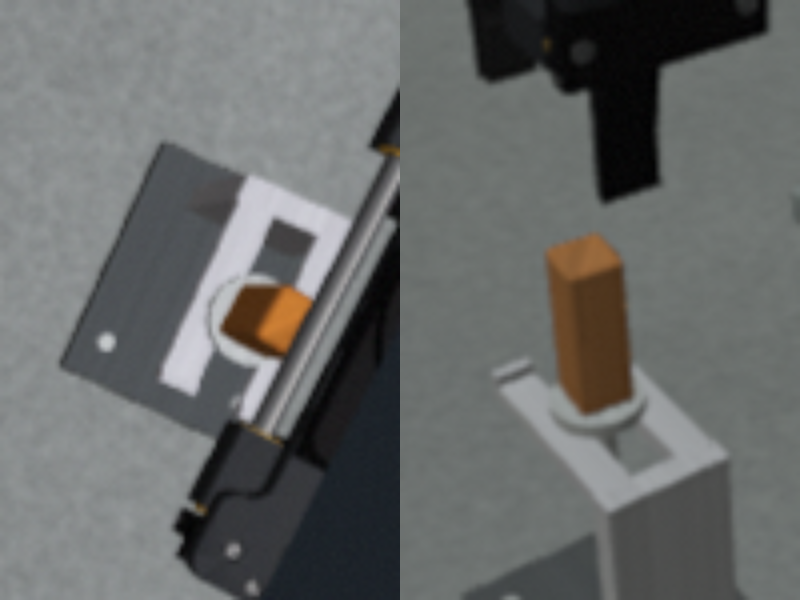

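The gripper sits centred over the grip, and the fingers straddle it along the slot. Descending.

apply_moves:
  plan: "0 0 0.3 0 0 0;0 0 0.4 0 0 0;0 0 0.4 0 0 0;0 0 0.4 0 0 0;0 0 0.3 0 0 0;0 0 0.2 0 0 0;0 0 0.14 0 0 0;0 0 0 0 0 0;0 0 0 0 0 0"

```text
time_s: 3.45
position: [0.5225, -0.2033, 0.1508]
tcp_rot: [[0.439, 0.899, 0.0], [0.899, -0.439, -0.0], [-0.0, 0.0, -1.0]]
force: [0.5, -0.2, -0.8]
opening: 0.999
grasp_force: 0.0
```

apply_moves:
  plan: "0 0 0 0 0 0;0 0 0 0 0 0;0 0 0 0 0 0;0 0 0 0 0 0;0 0 0 0 0 0;0 0 0 0 0 0;0 0 0 0 0 0;0 0 0 0 0 0;0 0 0 0 0 0;0 0 0 0 0 0"
  gripper: -1

```text
time_s: 4.28
position: [0.5223, -0.203, 0.1505]
tcp_rot: [[0.438, 0.899, -0.0], [0.899, -0.438, 0.0], [-0.0, -0.0, -1.0]]
force: [-0.8, -0.3, -0.4]
opening: 0.326
grasp_force: 0.0
```

apply_moves:
  plan: "0 0 0 0 0 0;0 0 0 0 0 0;0 0 0 0 0 0;0 0 0 0 0 0;0 0 0 0 0 0"

```text
time_s: 4.7
position: [0.5223, -0.2029, 0.1505]
tcp_rot: [[0.439, 0.899, -0.0], [0.899, -0.439, 0.0], [0.0, -0.0, -1.0]]
force: [0.5, -0.3, -0.5]
opening: 0.278
grasp_force: 29.7
```

apply_moves:
  plan: "0 0 -0.1 0 0 0;0 0 -0.2 0 0 0;0 0 -0.3 0 0 0;0 0 -0.4 0 0 0;0 0 -0.5 0 0 0;0 0 -0.5 0 0 0;0 0 -0.3 0 0 0;0 0 -0.2 0 0 0;0 0 0 0 0 0;0 0 0 0 0 0"

```text
time_s: 5.53
position: [0.5221, -0.2028, 0.2758]
tcp_rot: [[0.438, 0.899, 0.0], [0.899, -0.438, -0.0], [-0.0, 0.0, -1.0]]
force: [0.4, -0.3, -2.3]
opening: 0.277
grasp_force: 29.7
```

apply_moves:
  plan: "0.2 -0.1 0 0 0 0;0.4 -0.21 0 0 0 0;0.6 -0.32 0 0 0 0;0.7 -0.37 0 0 0 0;0.7 -0.37 0 0 0 0;0.7 -0.37 0 0 0 0;0.7 -0.37 0 0 0 0;0.7 -0.37 0 0 0 0;0.6 -0.32 0 0 0 0;0.4 -0.21 0 0 0 0"

```text
time_s: 6.37
position: [0.5096, 0.1231, 0.274]
tcp_rot: [[0.436, 0.9, -0.004], [0.9, -0.436, 0.002], [-0.001, -0.005, -1.0]]
force: [-0.0, -0.7, -0.9]
opening: 0.277
grasp_force: 29.7
```

apply_moves:
  plan: "0.25 -0.14 0 0 0 0;0.1 -0.05 0 0 0 0;0 0 0 0 0 0;0 0 0 0 0 0;0 0 0 0 0 0;0 0 0 0 0 0"

```text
time_s: 6.87
position: [0.5112, 0.138, 0.2753]
tcp_rot: [[0.44, 0.898, -0.001], [0.898, -0.44, -0.0], [-0.001, -0.0, -1.0]]
force: [0.7, -0.4, -2.0]
opening: 0.275
grasp_force: 29.7
```

Run:
```python
from h import *
s=cv2.cvtColor(capture('scene'),cv2.COLOR_RGB2BGR);t=cv2.cvtColor(capture('top'),cv2.COLOR_RGB2BGR)
p=bot.read_state()['position'];print(p,proj('scene',p-[0,0,.1305]))
R=p-[0,0,.0255+.0];print('collar pred',proj('scene',R))
c=np.zeros((600,800,3),np.uint8)
c[:,:400]=cv2.resize(t[130:310,180:300],(400,600));c[:,400:]=cv2.resize(s[90:240,270:370],(400,600))
cv2.imwrite('pics/b1.png',c)
```

```text
[0.51131524 0.13808183 0.27550365] [324.0570469  149.67622156]
collar pred [325.64785255 102.48224468]
```

View pics/b1.png

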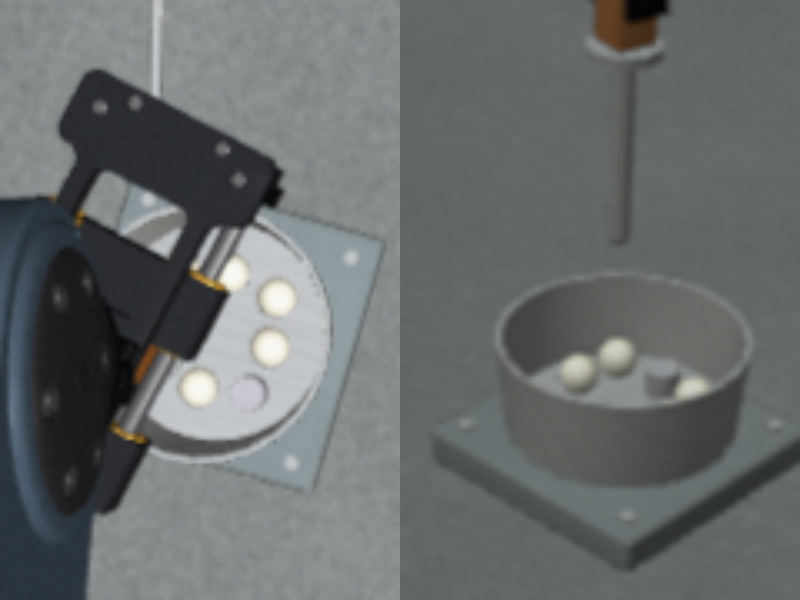

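The rod hangs straight, with its tip at (325,150) as predicted (324,150). The middle of the bowl is free. I'll lower it there with the tip about 4 mm above the floor, then stir.

apply_moves:
  plan: "0.09 -0.035 0.2 0 0 0;0 0 0.3 0 0 0;0 0 0.4 0 0 0;0 0 0.4 0 0 0;0 0 0.4 0 0 0;0 0 0.2 0 0 0;0 0 0.15 0 0 0;0 0 0.06 0 0 0;0 0 0 0 0 0;0 0 0 0 0 0"

```text
time_s: 7.8
position: [0.5123, 0.1439, 0.1707]
tcp_rot: [[0.439, 0.899, 0.001], [0.899, -0.439, 0.0], [0.001, 0.001, -1.0]]
force: [0.7, -0.2, -1.5]
opening: 0.272
grasp_force: 29.7
```

apply_moves:
  plan: "0.09 0 0 0 0 0;0.09 0 0 0 0 0;0.09 0 0 0 0 0;0.09 0 0 0 0 0;0.09 0 0 0 0 0;0.09 0 0 0 0 0;0 0 0 0 0 0"

```text
time_s: 8.38
position: [0.524, 0.1691, 0.1701]
tcp_rot: [[0.438, 0.899, 0.001], [0.899, -0.438, 0.0], [0.001, 0.001, -1.0]]
force: [-0.5, 0.5, -1.6]
opening: 0.268
grasp_force: 29.7
```

apply_moves:
  plan: "-0.026 0.167 0 0 0 0;-0.077 0.151 0 0 0 0;-0.119 0.119 0 0 0 0;-0.151 0.077 0 0 0 0;-0.167 0.026 0 0 0 0;-0.167 -0.026 0 0 0 0;-0.151 -0.077 0 0 0 0;-0.119 -0.119 0 0 0 0;-0.077 -0.151 0 0 0 0;-0.026 -0.167 0 0 0 0"

```text
time_s: 9.22
position: [0.4982, 0.1194, 0.1701]
tcp_rot: [[0.439, 0.898, -0.001], [0.898, -0.439, 0.0], [-0.0, -0.001, -1.0]]
force: [0.2, 0.3, -1.6]
opening: 0.273
grasp_force: 29.7
```

apply_moves:
  plan: "0.026 -0.167 0 0 0 0;0.077 -0.151 0 0 0 0;0.119 -0.119 0 0 0 0;0.151 -0.077 0 0 0 0;0.167 -0.026 0 0 0 0;0.167 0.026 0 0 0 0;0.151 0.077 0 0 0 0;0.119 0.119 0 0 0 0;0.077 0.151 0 0 0 0;0.026 0.167 0 0 0 0"

```text
time_s: 10.05
position: [0.5249, 0.1685, 0.17]
tcp_rot: [[0.438, 0.899, 0.001], [0.899, -0.438, 0.0], [0.0, 0.001, -1.0]]
force: [0.5, 0.6, -1.0]
opening: 0.275
grasp_force: 29.7
```

apply_moves:
  plan: "-0.026 0.167 0 0 0 0;-0.077 0.151 0 0 0 0;-0.119 0.119 0 0 0 0;-0.151 0.077 0 0 0 0;-0.167 0.026 0 0 0 0;-0.167 -0.026 0 0 0 0;-0.151 -0.077 0 0 0 0;-0.119 -0.119 0 0 0 0;-0.077 -0.151 0 0 0 0;-0.026 -0.167 0 0 0 0"

```text
time_s: 10.88
position: [0.4982, 0.1194, 0.1701]
tcp_rot: [[0.439, 0.898, -0.001], [0.898, -0.439, 0.0], [-0.0, -0.001, -1.0]]
force: [-0.9, 0.2, -1.5]
opening: 0.279
grasp_force: 29.7
```

apply_moves:
  plan: "0.026 -0.167 0 0 0 0;0.077 -0.151 0 0 0 0;0.119 -0.119 0 0 0 0;0.151 -0.077 0 0 0 0;0.167 -0.026 0 0 0 0;0.167 0.026 0 0 0 0;0.151 0.077 0 0 0 0;0.119 0.119 0 0 0 0;0.077 0.151 0 0 0 0;0.026 0.167 0 0 0 0"

```text
time_s: 11.72
position: [0.5249, 0.1685, 0.17]
tcp_rot: [[0.438, 0.899, 0.001], [0.899, -0.438, 0.0], [0.0, 0.001, -1.0]]
force: [0.1, 0.5, -2.1]
opening: 0.27
grasp_force: 29.7
```

Run:
```python
from h import *
s=cv2.cvtColor(capture('scene'),cv2.COLOR_RGB2BGR);t=cv2.cvtColor(capture('top'),cv2.COLOR_RGB2BGR)
p=bot.read_state()['position'];print(p,proj('scene',p-[0,0,.0255]))
c=np.zeros((600,800,3),np.uint8)
c[:,:400]=cv2.resize(t[130:310,180:300],(400,600));c[:,400:]=cv2.resize(s[90:240,270:370],(400,600))
cv2.imwrite('pics/b2.png',c)
```

```text
[0.5259336  0.16745021 0.17007202] [336.78450019 145.80303269]
```

View pics/b2.png

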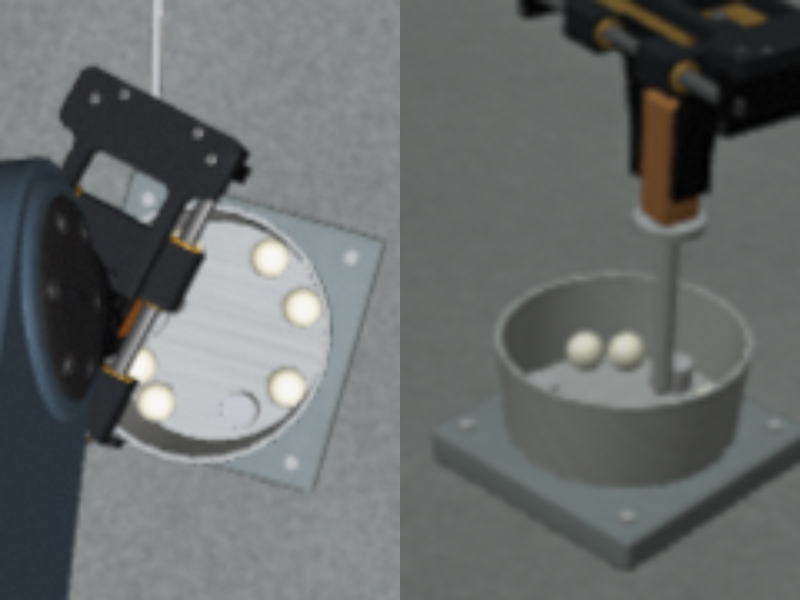

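All eight pieces are still in the bowl and visibly moved outwards, and the stick is upright. Two more rounds, slightly wider (31 mm).

apply_moves:
  plan: "0.05 0.192 0 0 0 0;-0.058 0.173 0 0 0 0;-0.137 0.137 0 0 0 0;-0.173 0.088 0 0 0 0;-0.192 0.03 0 0 0 0;-0.192 -0.03 0 0 0 0;-0.173 -0.088 0 0 0 0;-0.137 -0.137 0 0 0 0;-0.088 -0.173 0 0 0 0;-0.03 -0.192 0 0 0 0"

```text
time_s: 12.65
position: [0.4969, 0.1171, 0.1701]
tcp_rot: [[0.439, 0.898, -0.001], [0.898, -0.439, 0.0], [-0.0, -0.001, -1.0]]
force: [0.1, 0.1, -2.0]
opening: 0.271
grasp_force: 29.7
```

apply_moves:
  plan: "0.03 -0.192 0 0 0 0;0.088 -0.173 0 0 0 0;0.137 -0.137 0 0 0 0;0.173 -0.088 0 0 0 0;0.192 -0.03 0 0 0 0;0.192 0.03 0 0 0 0;0.173 0.088 0 0 0 0;0.137 0.137 0 0 0 0;0.088 0.173 0 0 0 0;0.03 0.192 0 0 0 0"

```text
time_s: 13.48
position: [0.5275, 0.1734, 0.1699]
tcp_rot: [[0.438, 0.899, 0.001], [0.899, -0.438, 0.0], [0.0, 0.001, -1.0]]
force: [0.2, -0.5, -1.6]
opening: 0.274
grasp_force: 29.7
```

apply_moves:
  plan: "-0.03 0.192 0 0 0 0;-0.088 0.173 0 0 0 0;-0.137 0.137 0 0 0 0;-0.173 0.088 0 0 0 0;-0.192 0.03 0 0 0 0;-0.192 -0.03 0 0 0 0;-0.173 -0.088 0 0 0 0;-0.137 -0.137 0 0 0 0;-0.088 -0.173 0 0 0 0;-0.03 -0.192 0 0 0 0"

```text
time_s: 14.32
position: [0.4969, 0.1171, 0.1701]
tcp_rot: [[0.439, 0.898, -0.001], [0.898, -0.439, 0.0], [-0.0, -0.001, -1.0]]
force: [-0.8, 0.3, -0.9]
opening: 0.271
grasp_force: 29.7
```

apply_moves:
  plan: "0.03 -0.192 0 0 0 0;0.088 -0.173 0 0 0 0;0.137 -0.137 0 0 0 0;0.173 -0.088 0 0 0 0;0.192 -0.03 0 0 0 0;0.192 0.03 0 0 0 0;0.173 0.088 0 0 0 0;0.137 0.137 0 0 0 0;0.088 0.173 0 0 0 0;0.03 0.192 0 0 0 0"

```text
time_s: 15.15
position: [0.5275, 0.1734, 0.17]
tcp_rot: [[0.438, 0.899, 0.001], [0.899, -0.438, 0.0], [0.0, 0.001, -1.0]]
force: [-0.0, 1.7, -0.2]
opening: 0.277
grasp_force: 29.7
```

Run:
```python
from h import *
s=cv2.cvtColor(capture('scene'),cv2.COLOR_RGB2BGR);t=cv2.cvtColor(capture('top'),cv2.COLOR_RGB2BGR)
p=bot.read_state()['position'];print(p,proj('scene',p-[0,0,.0255]))
c=np.zeros((600,800,3),np.uint8)
c[:,:400]=cv2.resize(t[130:310,180:300],(400,600));c[:,400:]=cv2.resize(s[90:240,270:370],(400,600))
cv2.imwrite('pics/b3.png',c)
```

```text
[0.52870037 0.17228226 0.1700649 ] [338.99730474 145.1922811 ]
```

View pics/b3.png

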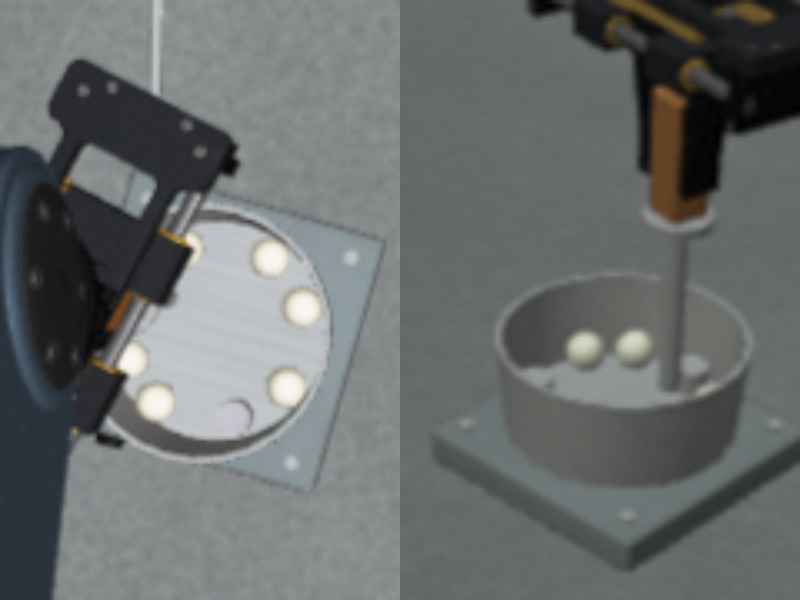

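The balls are all in the bowl but now sit near the wall, so the circles hardly touch them. I'll locate them and the gaps between them to work them further round.

```bash
cat > balls.py <<'E'
from h import *
C=np.array([.5117,.1437]);X=np.array([.439,.899]);Y=np.array([.899,-.439])
def balls(n,im):
    h=cv2.cvtColor(im,cv2.COLOR_RGB2HSV);m=cv2.inRange(h,(18,15,150),(40,110,255))
    x0,x1,y0,y1=(195,290,180,280) if n=='top' else (285,370,150,225)
    k=np.zeros_like(m);k[y0:y1,x0:x1]=m[y0:y1,x0:x1]
    for c in cv2.findContours(k,0,2)[0]:
        if cv2.contourArea(c)<6: continue
        (u,v),r=cv2.minEnclosingCircle(c);P=onz(n,(u,v),.046)[:2]-C
        print(n,round(u,1),round(v,1),'area',cv2.contourArea(c),'r',round(r,1),'R mm',round(1e3*np.hypot(*P),1),'tool-angle',round(np.degrees(np.arctan2(P@Y,P@X))%360))
for n in('top','scene'): balls(n,capture(n))
p=bot.read_state()['position'][:2]-C;print('rod',np.hypot(*p),np.degrees(np.arctan2(p@Y,p@X)))
E
python3 balls.py
python3 - <<'E'
from balls import *
def f(u,v):
    P=onz('top',(180+u*.3,130+v*.3),.051)[:2]-C;print('spacer',np.hypot(*P),np.degrees(np.arctan2(P@Y,P@X))%360)
f(235,416)
def g(u,v):
    P=onz('scene',(270+(u-400)*.25,90+v*.25),.051)[:2]-C;print('spacer',np.hypot(*P),np.degrees(np.arctan2(P@Y,P@X))%360)
g(696,364)
print('initial');
for n in('top','scene'): balls(n,cv2.cvtColor(cv2.imread(f'pics/{n}0.png'),cv2.COLOR_BGR2RGB))
E
```

```text
top 226.2 250.0 area 88.0 r 5.8 R mm 50.8 tool-angle 283
top 265.7 245.6 area 92.5 r 5.9 R mm 50.0 tool-angle 190
top 218.7 237.2 area 57.0 r 5.3 R mm 49.5 tool-angle 315
top 269.9 221.7 area 86.0 r 5.7 R mm 49.1 tool-angle 136
top 260.5 207.0 area 87.0 r 5.6 R mm 50.4 tool-angle 99
top 237.5 203.5 area 22.0 r 4.5 R mm 48.9 tool-angle 47
scene 327.5 175.5 area 31.5 r 3.8 R mm 54.9 tool-angle 314
scene 315.5 176.5 area 33.5 r 3.8 R mm 52.5 tool-angle 284
rod 0.03203216220842736 0.36317891062913
top 226.2 250.0 area 89.0 r 5.8 R mm 50.8 tool-angle 283
top 265.7 245.6 area 92.5 r 5.9 R mm 50.0 tool-angle 190
top 218.4 237.8 area 21.5 r 5.4 R mm 50.5 tool-angle 314
top 270.0 221.7 area 87.0 r 5.7 R mm 49.3 tool-angle 137
top 260.4 206.9 area 88.0 r 5.7 R mm 50.4 tool-angle 98
top 238.0 203.5 area 22.0 r 3.6 R mm 48.6 tool-angle 48
scene 327.5 175.5 area 31.5 r 3.8 R mm 54.9 tool-angle 314
scene 315.5 176.5 area 33.5 r 3.8 R mm 52.5 tool-angle 284
rod 0.031883529814413135 -1.0689796860721792
spacer 0.04872029253667829 227.39946837107865
spacer 0.05053768807990591 6.486796673103968
initial
top 238.8 245.6 area 89.0 r 5.8 R mm 32.1 tool-angle 260
top 224.9 239.6 area 88.0 r 5.7 R mm 40.7 tool-angle 304
top 260.4 233.8 area 89.5 r 5.8 R mm 31.1 tool-angle 169
top 262.5 219.0 area 84.0 r 5.6 R mm 38.3 tool-angle 124
top 248.5 211.5 area 90.5 r 5.7 R mm 33.2 tool-angle 76
top 233.5 210.0 area 91.0 r 5.9 R mm 40.5 tool-angle 32
scene 342.5 187.0 area 17.5 r 4.0 R mm 41.2 tool-angle 25
scene 313.5 182.0 area 35.0 r 4.0 R mm 34.6 tool-angle 263
scene 323.5 178.0 area 32.5 r 4.0 R mm 43.2 tool-angle 304
```

apply_moves:
  plan: "-0.01 -0.106 0 0 0 0;-0.027 -0.106 0 0 0 0;0.088 -0.032 0 0 0 0;0.088 -0.032 0 0 0 0;0.087 -0.032 0 0 0 0;0 0 0 0 0 0"

```text
time_s: 15.95
position: [0.5173, 0.1912, 0.1702]
tcp_rot: [[0.438, 0.899, 0.001], [0.899, -0.438, 0.001], [0.001, 0.001, -1.0]]
force: [0.4, -0.9, -1.6]
opening: 0.276
grasp_force: 29.7
```

apply_moves:
  plan: "0.038 0.136 0 0 0 0;0.016 0.14 0 0 0 0;-0.006 0.141 0 0 0 0;-0.028 0.138 0 0 0 0;-0.049 0.132 0 0 0 0;-0.069 0.123 0 0 0 0;-0.088 0.11 0 0 0 0;-0.104 0.095 0 0 0 0;-0.118 0.078 0 0 0 0;-0.128 0.058 0 0 0 0"

```text
time_s: 16.78
position: [0.5521, 0.141, 0.1686]
tcp_rot: [[0.44, 0.898, -0.012], [0.898, -0.44, 0.002], [-0.003, -0.012, -1.0]]
force: [-8.8, 0.5, -0.5]
opening: 0.277
grasp_force: 30.0
```

```bash
python3 balls.py
```

```text
top 265.7 245.6 area 41.0 r 5.9 R mm 50.0 tool-angle 190
top 269.9 221.7 area 86.0 r 5.7 R mm 49.1 tool-angle 136
top 260.5 207.0 area 87.0 r 5.6 R mm 50.4 tool-angle 99
scene 327.5 175.5 area 32.5 r 3.8 R mm 54.9 tool-angle 314
scene 315.5 176.5 area 33.5 r 3.8 R mm 52.5 tool-angle 284
rod 0.04123299914541142 69.40904705987776
```

Run:
```python
from h import *
s=cv2.cvtColor(capture('scene'),cv2.COLOR_RGB2BGR);t=cv2.cvtColor(capture('top'),cv2.COLOR_RGB2BGR)
st=bot.read_state();print(st['position'],st['force'],st['time_s'])
c=np.zeros((600,800,3),np.uint8)
c[:,:400]=cv2.resize(t[130:310,180:300],(400,600));c[:,400:]=cv2.resize(s[90:240,270:370],(400,600))
cv2.imwrite('pics/b4.png',c)
```

```text
[0.55309664 0.14024295 0.16869859] [-7.02416447 -0.10772081 -1.62897409] 16.9833
```

View pics/b4.png

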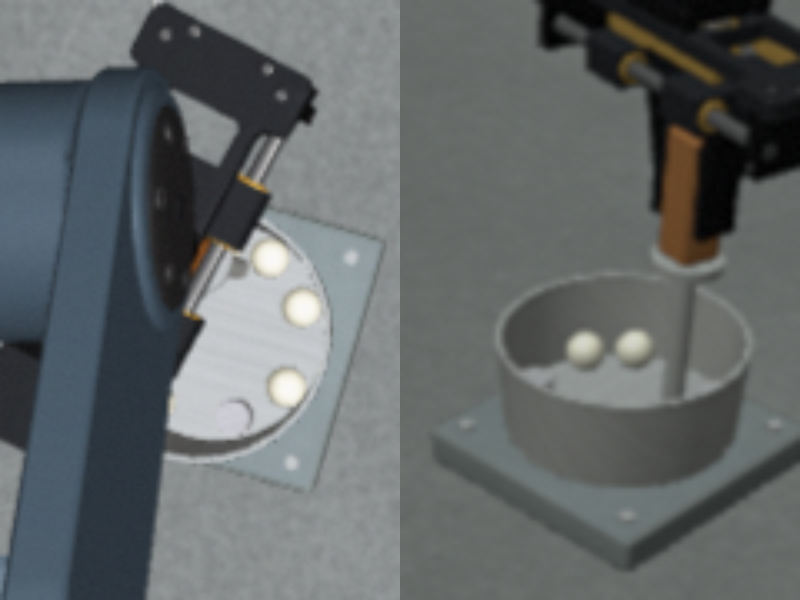

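The rod has pinched a piece against the wall (about 7 N sideways). I'm backing off inwards and looking where the pieces are.

apply_moves:
  plan: "-0.045 -0.126 0 0 0 0;-0.046 -0.125 0 0 0 0;-0.046 -0.125 0 0 0 0;0 0 0 0 0 0;0 0 0 0 0 0"

```text
time_s: 17.4
position: [0.5378, 0.1429, 0.1707]
tcp_rot: [[0.438, 0.899, 0.003], [0.899, -0.438, 0.0], [0.002, 0.002, -1.0]]
force: [0.1, 0.0, -1.9]
opening: 0.271
grasp_force: 30.0
```

```bash
python3 balls.py;python3 - <<'E'
from h import *
s=cv2.cvtColor(capture('scene'),cv2.COLOR_RGB2BGR);t=cv2.cvtColor(capture('top'),cv2.COLOR_RGB2BGR)
st=bot.read_state();p=st['position'];print(p,st['force'],'collar,tip',proj('scene',p-[0,0,.0255]),proj('scene',p-[0,0,.1305]))
c=np.zeros((600,800,3),np.uint8)
c[:,:400]=cv2.resize(t[130:310,180:300],(400,600));c[:,400:]=cv2.resize(s[90:240,270:370],(400,600))
cv2.imwrite('pics/b5.png',c)
E
```

```text
top 265.7 245.6 area 90.5 r 5.9 R mm 50.0 tool-angle 190
top 269.9 221.7 area 86.0 r 5.7 R mm 49.1 tool-angle 136
top 260.5 207.0 area 82.0 r 5.6 R mm 50.4 tool-angle 99
scene 327.0 175.0 area 27.0 r 3.6 R mm 56.8 tool-angle 312
scene 315.5 176.5 area 33.5 r 3.8 R mm 52.5 tool-angle 284
rod 0.02640754583720423 65.77849756577382
[0.53781293 0.14279717 0.17033706] [-0.98073533  0.21777799 -1.74508204] collar,tip [336.47567826 152.02663975] [334.38840602 194.41027266]
```

View pics/b5.png

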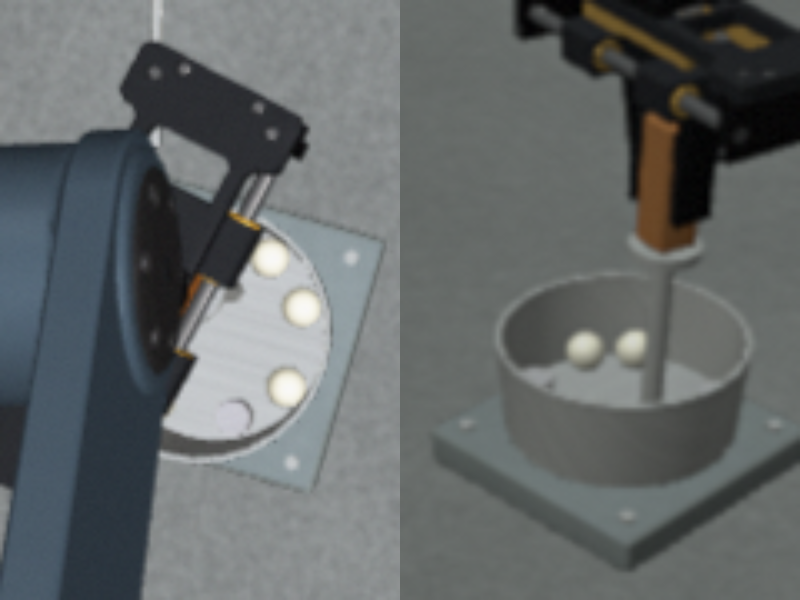

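Nothing was spilled and the rod is upright again (collar at (336,152) as predicted). I'll work from the gaps at tool angles 163° and 255°, drawing the wall pieces inwards along chords, then do further circles.

```bash
cat > path.py <<'E'
import sys;from h import *
C=np.array([.5117,.1437])
st=bot.read_state();R=st['tcp_rot'][:2,:2]
X=np.array([.439,.899]);Y=np.array([.899,-.439])
d=st['position'][:2]-C;p=np.array([d@X,d@Y])*20
rows=[]
for w in sys.argv[1:]:
    r,a=map(float,w.split(','));q=r/50*np.array([np.cos(np.radians(a)),np.sin(np.radians(a))])
    n=max(1,int(np.ceil(np.linalg.norm(q-p)/.16)))
    rows+=[(q-p)/n]*n;p=q
for i in range(0,len(rows),10): print('; '.join(f'{r[0]:.2f} {r[1]:.2f} 0 0 0 0' for r in rows[i:i+10]))
E
python3 path.py 10,120 51,163 20,215; echo
```

```text
-0.10 -0.10 0 0 0 0; -0.10 -0.10 0 0 0 0; -0.10 -0.10 0 0 0 0; -0.15 0.02 0 0 0 0; -0.15 0.02 0 0 0 0; -0.15 0.02 0 0 0 0; -0.15 0.02 0 0 0 0; -0.15 0.02 0 0 0 0; -0.15 0.02 0 0 0 0; 0.11 -0.09 0 0 0 0
0.11 -0.09 0 0 0 0; 0.11 -0.09 0 0 0 0; 0.11 -0.09 0 0 0 0; 0.11 -0.09 0 0 0 0; 0.11 -0.09 0 0 0 0
```

```bash
python3 path.py 10,120 51,163 51.5,171 51.5,179 51.5,187 51.5,195 51.5,203 20,240
```

```text
-0.10 -0.10 0 0 0 0; -0.10 -0.10 0 0 0 0; -0.10 -0.10 0 0 0 0; -0.15 0.02 0 0 0 0; -0.15 0.02 0 0 0 0; -0.15 0.02 0 0 0 0; -0.15 0.02 0 0 0 0; -0.15 0.02 0 0 0 0; -0.15 0.02 0 0 0 0; -0.04 -0.14 0 0 0 0
-0.01 -0.14 0 0 0 0; 0.01 -0.14 0 0 0 0; 0.03 -0.14 0 0 0 0; 0.05 -0.14 0 0 0 0; 0.15 0.01 0 0 0 0; 0.15 0.01 0 0 0 0; 0.15 0.01 0 0 0 0; 0.15 0.01 0 0 0 0; 0.15 0.01 0 0 0 0
```

apply_moves:
  plan: "-0.10 -0.10 0 0 0 0; -0.10 -0.10 0 0 0 0; -0.10 -0.10 0 0 0 0; -0.15 0.02 0 0 0 0; -0.15 0.02 0 0 0 0; -0.15 0.02 0 0 0 0; -0.15 0.02 0 0 0 0; -0.15 0.02 0 0 0 0; -0.15 0.02 0 0 0 0;0 0 0 0 0 0"

```text
time_s: 18.43
position: [0.5024, 0.0924, 0.1703]
tcp_rot: [[0.441, 0.898, 0.0], [0.898, -0.441, 0.002], [0.002, -0.001, -1.0]]
force: [-0.3, 2.1, -0.4]
opening: 0.276
grasp_force: 30.0
```

apply_moves:
  plan: "-0.04 -0.14 0 0 0 0;-0.01 -0.14 0 0 0 0; 0.01 -0.14 0 0 0 0; 0.03 -0.14 0 0 0 0; 0.05 -0.14 0 0 0 0;0 0 0 0 0 0"

```text
time_s: 18.93
position: [0.4705, 0.1115, 0.1701]
tcp_rot: [[0.438, 0.899, -0.001], [0.899, -0.438, 0.001], [0.001, -0.002, -1.0]]
force: [0.7, 2.9, -0.9]
opening: 0.274
grasp_force: 30.0
```

```bash
python3 balls.py
```

```text
top 217.9 236.7 area 25.5 r 5.4 R mm 50.8 tool-angle 316
scene 327.5 175.5 area 31.5 r 3.8 R mm 54.9 tool-angle 314
scene 315.5 176.5 area 33.5 r 3.8 R mm 52.5 tool-angle 284
rod 0.05213218613156458 -155.00569247604204
```

Pushing along the wall at about 51 mm works with only 3 N. I'll continue that sweep around.

```bash
python3 path.py $(for a in $(seq 213 8 373); do echo 50.5,$a; done)
```

```text
0.10 -0.11 0 0 0 0; 0.08 -0.11 0 0 0 0; 0.10 -0.10 0 0 0 0; 0.11 -0.08 0 0 0 0; 0.12 -0.07 0 0 0 0; 0.13 -0.05 0 0 0 0; 0.14 -0.03 0 0 0 0; 0.14 -0.01 0 0 0 0; 0.14 0.01 0 0 0 0; 0.14 0.03 0 0 0 0
0.13 0.05 0 0 0 0; 0.13 0.06 0 0 0 0; 0.12 0.08 0 0 0 0; 0.10 0.10 0 0 0 0; 0.09 0.11 0 0 0 0; 0.07 0.12 0 0 0 0; 0.06 0.13 0 0 0 0; 0.04 0.14 0 0 0 0; 0.02 0.14 0 0 0 0; -0.00 0.14 0 0 0 0
-0.02 0.14 0 0 0 0
```

apply_moves:
  plan: "0.10 -0.11 0 0 0 0; 0.08 -0.11 0 0 0 0; 0.10 -0.10 0 0 0 0; 0.11 -0.08 0 0 0 0; 0.12 -0.07 0 0 0 0; 0.13 -0.05 0 0 0 0"

```text
time_s: 19.53
position: [0.4622, 0.1509, 0.1699]
tcp_rot: [[0.438, 0.899, -0.001], [0.899, -0.438, -0.0], [-0.0, -0.001, -1.0]]
force: [-0.4, -0.4, -1.9]
opening: 0.273
grasp_force: 30.0
```

apply_moves:
  plan: "0.14 -0.03 0 0 0 0; 0.14 -0.01 0 0 0 0; 0.14 0.01 0 0 0 0; 0.14 0.03 0 0 0 0;0 0 0 0 0 0"

```text
time_s: 19.95
position: [0.4767, 0.1764, 0.1702]
tcp_rot: [[0.438, 0.899, 0.002], [0.899, -0.438, 0.001], [0.002, 0.002, -1.0]]
force: [0.4, -1.0, -1.6]
opening: 0.271
grasp_force: 30.0
```

```bash
python3 balls.py
```

```text
top 237.5 245.5 area 84.5 r 5.7 R mm 32.8 tool-angle 265
top 216.0 227.5 area 17.0 r 4.0 R mm 52.5 tool-angle 336
top 217.0 221.5 area 18.5 r 4.7 R mm 52.5 tool-angle 348
top 270.0 221.7 area 86.0 r 5.7 R mm 49.4 tool-angle 137
top 260.5 207.0 area 86.0 r 5.6 R mm 50.4 tool-angle 99
top 246.7 201.7 area 86.0 r 5.7 R mm 50.6 tool-angle 67
scene 314.5 181.5 area 32.0 r 3.8 R mm 34.8 tool-angle 268
scene 342.0 180.5 area 35.0 r 4.3 R mm 53.0 tool-angle 355
scene 333.5 176.5 area 31.5 r 3.8 R mm 55.0 tool-angle 329
rod 0.04827294852890065 -74.8721975340114
```

Very effective: one ball came in to 33 mm and others moved well round. Continuing the sweep.

apply_moves:
  plan: "0.13 0.05 0 0 0 0; 0.13 0.06 0 0 0 0; 0.12 0.08 0 0 0 0; 0.10 0.10 0 0 0 0; 0.09 0.11 0 0 0 0; 0.07 0.12 0 0 0 0"

```text
time_s: 20.55
position: [0.5138, 0.1927, 0.1701]
tcp_rot: [[0.439, 0.899, 0.001], [0.899, -0.439, 0.0], [0.001, 0.001, -1.0]]
force: [0.2, -2.0, -2.3]
opening: 0.27
grasp_force: 30.0
```

apply_moves:
  plan: "0.06 0.13 0 0 0 0; 0.04 0.14 0 0 0 0; 0.02 0.14 0 0 0 0; 0 0.14 0 0 0 0;0 0 0 0 0 0"

```text
time_s: 20.97
position: [0.5414, 0.1859, 0.17]
tcp_rot: [[0.44, 0.898, 0.002], [0.898, -0.44, 0.002], [0.002, 0.001, -1.0]]
force: [-1.0, -1.2, -1.7]
opening: 0.275
grasp_force: 30.0
```

```bash
python3 balls.py; python3 path.py $(for a in $(seq 10 8 146); do echo 50.5,$a; done)
```

```text
top 237.5 245.5 area 91.5 r 5.7 R mm 32.8 tool-angle 265
top 270.0 221.7 area 87.0 r 5.7 R mm 49.3 tool-angle 137
top 227.7 206.7 area 78.5 r 5.7 R mm 51.5 tool-angle 25
top 255.2 204.1 area 178.5 r 11.4 R mm 50.2 tool-angle 86
scene 345.3 183.1 area 28.0 r 5.1 R mm 53.0 tool-angle 9
scene 314.5 181.0 area 33.0 r 4.0 R mm 36.5 tool-angle 270
rod 0.05143167600463933 8.294106546879076
-0.02 0.03 0 0 0 0; -0.03 0.14 0 0 0 0; -0.05 0.13 0 0 0 0; -0.07 0.12 0 0 0 0; -0.09 0.11 0 0 0 0; -0.10 0.10 0 0 0 0; -0.11 0.08 0 0 0 0; -0.12 0.07 0 0 0 0; -0.13 0.05 0 0 0 0; -0.14 0.03 0 0 0 0
-0.14 0.01 0 0 0 0; -0.14 -0.01 0 0 0 0; -0.14 -0.03 0 0 0 0; -0.13 -0.05 0 0 0 0; -0.12 -0.07 0 0 0 0; -0.11 -0.08 0 0 0 0; -0.10 -0.10 0 0 0 0; -0.09 -0.11 0 0 0 0
```

apply_moves:
  plan: "-0.03 0.14 0 0 0 0; -0.05 0.13 0 0 0 0; -0.07 0.12 0 0 0 0; -0.09 0.11 0 0 0 0; -0.10 0.10 0 0 0 0; -0.11 0.08 0 0 0 0"

```text
time_s: 21.57
position: [0.5563, 0.1513, 0.1691]
tcp_rot: [[0.44, 0.898, -0.011], [0.898, -0.44, 0.003], [-0.002, -0.011, -1.0]]
force: [-9.8, 2.8, 2.4]
opening: 0.276
grasp_force: 30.0
```

apply_moves:
  plan: "-0.12 0.07 0 0 0 0; -0.13 0.05 0 0 0 0; -0.14 0.03 0 0 0 0;-0.14 0.01 0 0 0 0; -0.14 -0.01 0 0 0 0; -0.14 -0.03 0 0 0 0;0 0 0 0 0 0"

```text
time_s: 22.15
position: [0.5441, 0.1136, 0.169]
tcp_rot: [[0.441, 0.897, -0.008], [0.897, -0.441, 0.006], [0.002, -0.01, -1.0]]
force: [-5.0, 5.7, -0.9]
opening: 0.279
grasp_force: 29.8
```

```bash
python3 balls.py; python3 path.py 25,130 27,0
```

```text
top 271.5 228.0 area 84.0 r 5.6 R mm 50.3 tool-angle 150
top 268.8 216.3 area 69.0 r 5.3 R mm 51.0 tool-angle 125
scene 343.5 181.0 area 36.5 r 4.0 R mm 54.3 tool-angle 359
scene 314.5 181.5 area 33.5 r 4.3 R mm 34.8 tool-angle 268
rod 0.0443055448505698 106.18116889058558
-0.02 -0.16 0 0 0 0; -0.02 -0.16 0 0 0 0; -0.02 -0.16 0 0 0 0; 0.14 -0.06 0 0 0 0; 0.14 -0.06 0 0 0 0; 0.14 -0.06 0 0 0 0; 0.14 -0.06 0 0 0 0; 0.14 -0.06 0 0 0 0; 0.14 -0.06 0 0 0 0
```

apply_moves:
  plan: "-0.01 -0.1 0 0 0 0;-0.01 -0.1 0 0 0 0;-0.02 -0.13 0 0 0 0;0 0 0 0 0 0;0 0 0 0 0 0"

```text
time_s: 22.67
position: [0.5335, 0.1169, 0.1706]
tcp_rot: [[0.438, 0.899, 0.003], [0.899, -0.438, -0.0], [0.001, 0.003, -1.0]]
force: [-0.0, 0.0, -0.5]
opening: 0.271
grasp_force: 29.9
```

```bash
python3 path.py $(for a in $(seq 138 18 498); do echo 30,$a; done); python3 balls.py
```

```text
-0.08 -0.11 0 0 0 0; -0.08 -0.11 0 0 0 0; -0.05 -0.08 0 0 0 0; -0.05 -0.08 0 0 0 0; -0.02 -0.09 0 0 0 0; -0.02 -0.09 0 0 0 0; 0.00 -0.09 0 0 0 0; 0.00 -0.09 0 0 0 0; 0.03 -0.09 0 0 0 0; 0.03 -0.09 0 0 0 0
0.06 -0.07 0 0 0 0; 0.06 -0.07 0 0 0 0; 0.08 -0.05 0 0 0 0; 0.08 -0.05 0 0 0 0; 0.09 -0.02 0 0 0 0; 0.09 -0.02 0 0 0 0; 0.09 0.00 0 0 0 0; 0.09 0.00 0 0 0 0; 0.09 0.03 0 0 0 0; 0.09 0.03 0 0 0 0
0.07 0.06 0 0 0 0; 0.07 0.06 0 0 0 0; 0.05 0.08 0 0 0 0; 0.05 0.08 0 0 0 0; 0.02 0.09 0 0 0 0; 0.02 0.09 0 0 0 0; -0.00 0.09 0 0 0 0; -0.00 0.09 0 0 0 0; -0.03 0.09 0 0 0 0; -0.03 0.09 0 0 0 0
-0.06 0.07 0 0 0 0; -0.06 0.07 0 0 0 0; -0.08 0.05 0 0 0 0; -0.08 0.05 0 0 0 0; -0.09 0.02 0 0 0 0; -0.09 0.02 0 0 0 0; -0.09 -0.00 0 0 0 0; -0.09 -0.00 0 0 0 0; -0.09 -0.03 0 0 0 0; -0.09 -0.03 0 0 0 0
-0.07 -0.06 0 0 0 0; -0.07 -0.06 0 0 0 0
top 271.5 228.0 area 84.0 r 5.6 R mm 50.3 tool-angle 150
top 269.5 217.0 area 10.0 r 5.3 R mm 51.5 tool-angle 127
scene 343.0 180.5 area 39.5 r 4.3 R mm 54.8 tool-angle 357
scene 314.5 181.5 area 33.5 r 4.3 R mm 34.8 tool-angle 268
rod 0.034627000348489215 114.73709145417406
```

apply_moves:
  plan: "-0.08 -0.11 0 0 0 0; -0.08 -0.11 0 0 0 0; -0.1 -0.16 0 0 0 0; -0.04 -0.18 0 0 0 0; 0 -0.18 0 0 0 0; 0.06 -0.18 0 0 0 0;0.12 -0.14 0 0 0 0;0.16 -0.1 0 0 0 0;0.18 -0.04 0 0 0 0;0.18 0 0 0 0 0"

```text
time_s: 23.6
position: [0.4873, 0.163, 0.1702]
tcp_rot: [[0.438, 0.899, 0.0], [0.899, -0.438, 0.0], [0.0, 0.0, -1.0]]
force: [-0.6, -0.1, -1.1]
opening: 0.271
grasp_force: 29.9
```

apply_moves:
  plan: "0.18 0.06 0 0 0 0;0.14 0.12 0 0 0 0;0.1 0.16 0 0 0 0;0.04 0.18 0 0 0 0;0 0.18 0 0 0 0;-0.06 0.18 0 0 0 0;-0.12 0.14 0 0 0 0;-0.16 0.1 0 0 0 0;-0.18 0.04 0 0 0 0;-0.18 0 0 0 0 0"

```text
time_s: 24.43
position: [0.5355, 0.1242, 0.1705]
tcp_rot: [[0.44, 0.898, 0.004], [0.898, -0.44, 0.001], [0.002, 0.003, -1.0]]
force: [0.7, -0.4, -1.9]
opening: 0.274
grasp_force: 30.0
```

```bash
python3 path.py 5,130; python3 balls.py
```

```text
0.02 -0.13 0 0 0 0; 0.02 -0.13 0 0 0 0; 0.02 -0.13 0 0 0 0; 0.02 -0.13 0 0 0 0
top 271.5 228.0 area 85.0 r 5.6 R mm 50.3 tool-angle 150
top 268.5 216.0 area 77.5 r 5.6 R mm 50.7 tool-angle 124
scene 346.0 184.5 area 37.0 r 4.3 R mm 51.9 tool-angle 15
scene 313.5 176.0 area 32.5 r 4.0 R mm 56.1 tool-angle 280
rod 0.029472483375084825 106.1183850445428
```

Well stirred. Now to the middle and straight up, with a check of everything in the bowl and the stick's tilt.

apply_moves:
  plan: "0.02 -0.13 0 0 0 0; 0.02 -0.13 0 0 0 0; 0.02 -0.13 0 0 0 0; 0.02 -0.13 0 0 0 0;0 0 -0.1 0 0 0;0 0 -0.2 0 0 0;0 0 -0.4 0 0 0;0 0 -0.5 0 0 0;0 0 -0.5 0 0 0;0 0 -0.4 0 0 0"

```text
time_s: 25.37
position: [0.5134, 0.1405, 0.278]
tcp_rot: [[0.438, 0.899, 0.004], [0.899, -0.438, 0.0], [0.002, 0.003, -1.0]]
force: [0.8, 0.3, -1.4]
opening: 0.272
grasp_force: 30.0
```

apply_moves:
  plan: "0 0 0 0 0 0;0 0 0 0 0 0;0 0 0 0 0 0;0 0 0 0 0 0"

```text
time_s: 25.7
position: [0.5114, 0.1402, 0.2737]
tcp_rot: [[0.438, 0.899, -0.003], [0.899, -0.438, -0.0], [-0.002, -0.003, -1.0]]
force: [-0.5, -0.1, -2.3]
opening: 0.271
grasp_force: 30.0
```

```bash
python3 balls.py;python3 - <<'E'
from h import *
s=cv2.cvtColor(capture('scene'),cv2.COLOR_RGB2BGR);t=cv2.cvtColor(capture('top'),cv2.COLOR_RGB2BGR)
st=bot.read_state();p=st['position'];print(p,st['force'],'collar,tip',proj('scene',p-[0,0,.0255]),proj('scene',p-[0,0,.1305]))
c=np.zeros((600,800,3),np.uint8)
c[:,:400]=cv2.resize(t[130:310,180:300],(400,600));c[:,400:]=cv2.resize(s[90:240,270:370],(400,600))
cv2.imwrite('pics/b6.png',c)
E
```

```text
top 227.5 251.5 area 79.0 r 5.7 R mm 51.5 tool-angle 279
top 271.5 228.0 area 85.0 r 5.6 R mm 50.3 tool-angle 150
top 264.5 211.5 area 181.0 r 11.5 R mm 49.3 tool-angle 111
top 239.5 203.5 area 7.0 r 5.1 R mm 48.0 tool-angle 51
scene 346.0 184.5 area 33.5 r 4.0 R mm 51.9 tool-angle 15
scene 313.9 176.3 area 29.5 r 3.9 R mm 54.5 tool-angle 281
rod 0.0034752098860632427 156.33086239025076
[0.51191027 0.14022847 0.27396517] [-1.27241685 -0.27395886 -1.4555243 ] collar,tip [326.40624225 102.89648243] [324.77686572 149.97082412]
```

View pics/b6.png

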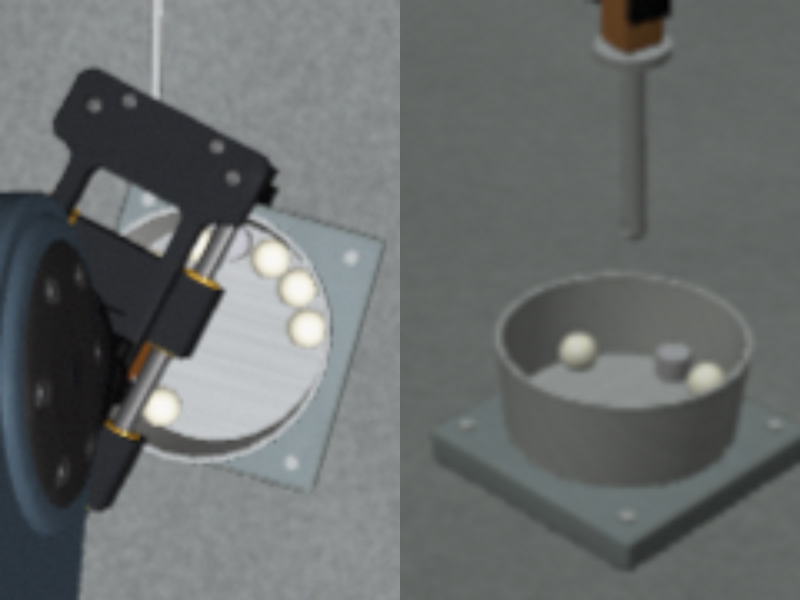

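Six balls and both spacers are in the bowl in a new arrangement, with nothing spilled. The rod, at crop (634,60)–(633,236), leans and is shifted slightly from the prediction. I'll measure that before hanging it back.

Run:
```python
from h import *
im=capture('scene').astype(int);st=bot.read_state();p=st['position'];R=st['tcp_rot'];print(p,st['time_s'])
X=R[:,0]
def meas(im,p):
  for dz in(.045,.06,.075,.09,.105,.12):
    P=p-[0,0,dz];u,v=proj('scene',P);r=int(round(v))
    row=im[r,int(u)-14:int(u)+18].sum(1);bg=np.median(row)
    w=np.abs(row-bg)
    # columns clearly different from bg
    idx=np.where(w>25)[0]+int(u)-14
    g=proj('scene',P+.01*X)-proj('scene',P)
    c=(idx.min()+idx.max())/2 if len(idx) else np.nan
    print(dz,'pred',u.round(2),'obs',c,len(idx),'mm in tool x',((c-u)/g[0]*10).round(2))
meas(im,p)
```

```text
[0.5120527  0.14023327 0.27417728] 25.95
0.045 pred 326.16 obs 329.0 5 mm in tool x 6.99
0.06 pred 325.92 obs 329.0 5 mm in tool x 7.64
0.075 pred 325.68 obs 329.0 5 mm in tool x 8.29
0.09 pred 325.45 obs 328.5 6 mm in tool x 7.68
0.105 pred 325.22 obs 329.5 4 mm in tool x 10.86
0.12 pred 325.0 obs 329.5 4 mm in tool x 11.52
```

```bash
cat > rod.py <<'E'
from h import *
def rod(im,p,X,f0=(0,0)):
  out=[]
  for dz in np.arange(.045,.126,.005):
    P=p-[0,0,dz];u,v=proj('scene',P);r=int(round(v));a=int(u)-12;b=int(u)+16
    row=cv2.GaussianBlur(im.astype(np.float32),(1,5),0)[r,a:b].sum(1);bg=np.median(row)
    w=np.abs(row-bg);w[w<15]=0;c=(w*np.arange(a,b)).sum()/w.sum()
    g=proj('scene',P+.01*X)-proj('scene',P);out.append((dz,(c-u)/g[0]*10))
  k=np.polyfit(*zip(*out),1);print('tool-x mm at collar',np.polyval(k,.0255).round(2),'tip',np.polyval(k,.1305).round(2),'tilt deg',np.degrees(k[0]/1e3).round(2))
if __name__=='__main__':
  X=np.array([.439,.899,0])
  c=cv2.imread('pics/b1.png')[:,400:];full=np.zeros((400,640,3),np.uint8);full[90:240,270:370]=cv2.resize(c,(100,150),interpolation=cv2.INTER_AREA)
  rod(full[...,::-1],np.array([.5113,.1381,.2755]),X)
  st=bot.read_state();rod(capture('scene'),st['position'],X)
E
python3 rod.py
```

```text
tool-x mm at collar 4.15 tip 3.44 tilt deg -0.39
tool-x mm at collar 5.28 tip 12.33 tilt deg 3.84
```

The stick has turned about 4° in the grip (tip towards +tool x). I'll travel back above the fork, then correct the tilt by turning the tool there.

apply_moves:
  plan: "-0.2 0.1 -0.05 0 0 0;-0.4 0.21 0 0 0 0;-0.6 0.32 0 0 0 0;-0.7 0.37 0 0 0 0;-0.7 0.37 0 0 0 0;-0.7 0.37 0 0 0 0;-0.7 0.37 0 0 0 0;-0.7 0.37 0 0 0 0;-0.6 0.32 0 0 0 0;-0.4 0.21 0 0 0 0"

```text
time_s: 26.83
position: [0.5225, -0.1865, 0.2778]
tcp_rot: [[0.441, 0.898, 0.001], [0.898, -0.441, -0.002], [-0.002, 0.002, -1.0]]
force: [0.6, 1.0, -1.7]
opening: 0.276
grasp_force: 30.0
```

apply_moves:
  plan: "-0.25 0.13 0 0 0 0;-0.12 0.06 0 0 0 0;0 0 0 0 -0.004 0;0 0 0 0 -0.004 0;0 0 0 0 -0.0037 0;0 0 0 0 0 0;0 0 0 0 0 0;0 0 0 0 0 0;0 0 0 0 0 0;0 0 0 0 0 0"

```text
time_s: 27.67
position: [0.5231, -0.2025, 0.2776]
tcp_rot: [[0.437, 0.899, -0.032], [0.896, -0.438, -0.066], [-0.073, 0.0, -0.997]]
force: [0.9, -0.6, -2.0]
opening: 0.273
grasp_force: 30.0
```

Run:
```python
from rod import *
st=bot.read_state();p=st['position'];X=np.array([.439,.899,0]);im=capture('scene')
print(p,st['tcp_rot'].round(3).tolist());rod(im,p,X)
for z in(.0255,.1305):print(proj('scene',p-[0,0,z]))
s=im[...,::-1];c=np.zeros((600,800,3),np.uint8)
c[:]=cv2.resize(s[150:270,160:320],(800,600));cv2.imwrite('pics/f1.png',c)
```

```text
[ 0.52311127 -0.20254175  0.27760865] [[0.437, 0.899, -0.032], [0.896, -0.438, -0.066], [-0.073, 0.0, -0.997]]
tool-x mm at collar 3.97 tip 3.37 tilt deg -0.33
[223.28925142 183.90050735]
[228.62321587 239.89463287]
```

View pics/f1.png

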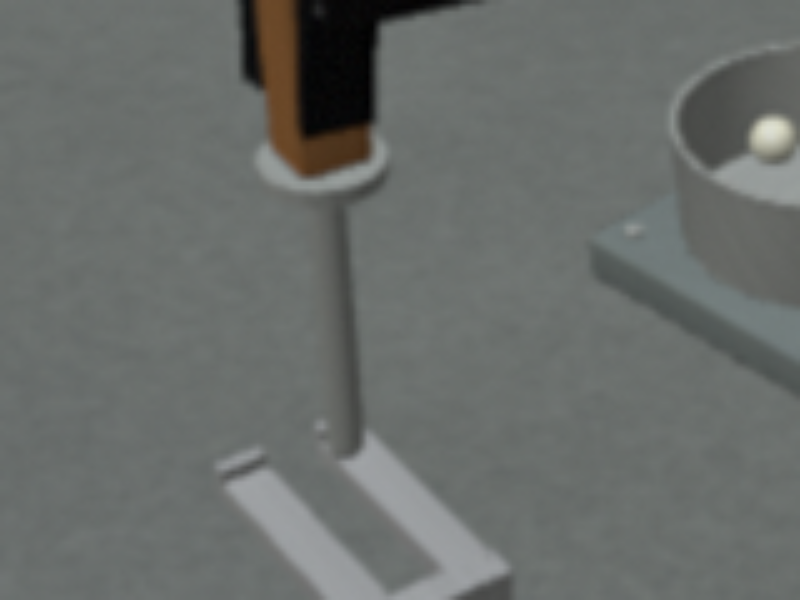

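The rod is upright again, with the same offset as before the job, and stands over the slot. Lowering straight down in world z (tool direction 0.073, 0, 0.997).

apply_moves:
  plan: "0.008 -0.01 0.3 0 0 0;0.029 0 0.4 0 0 0;0.029 0 0.4 0 0 0;0.029 0 0.4 0 0 0;0.022 0 0.3 0 0 0;0.022 0 0.3 0 0 0;0.015 0 0.2 0 0 0;0.009 0 0.12 0 0 0;0 0 0 0 0 0;0 0 0 0 0 0"

```text
time_s: 28.55
position: [0.5226, -0.2033, 0.1565]
tcp_rot: [[0.437, 0.899, -0.032], [0.896, -0.439, -0.066], [-0.073, 0.0, -0.997]]
force: [0.1, -0.4, -0.7]
opening: 0.276
grasp_force: 30.0
```

apply_moves:
  plan: "0.002 0 0.03 0 0 0;0.002 0 0.03 0 0 0;0.002 0 0.03 0 0 0;0 0 0 0 0 0;0 0 0 0 0 0;0 0 0 0 0 0"

```text
time_s: 29.05
position: [0.5224, -0.2031, 0.1519]
tcp_rot: [[0.437, 0.899, -0.032], [0.896, -0.438, -0.066], [-0.073, 0.0, -0.997]]
force: [-0.2, -0.6, -1.0]
opening: 0.276
grasp_force: 30.0
```

apply_moves:
  plan: "0.001 0 0.02 0 0 0;0.001 0 0.01 0 0 0;0 0 0 0 0 0;0 0 0 0 0 0;0 0 0 0 0 0"

```text
time_s: 29.47
position: [0.5225, -0.2033, 0.1508]
tcp_rot: [[0.437, 0.899, -0.032], [0.896, -0.438, -0.066], [-0.074, 0.001, -0.997]]
force: [-1.1, 0.4, 5.0]
opening: 0.275
grasp_force: 30.0
```

```bash
python3 -c "
from rig import bot
for _ in range(1):
    s=bot.read_state();print(s['position'],s['force'],s['moment'])"
```

```text
[ 0.52254441 -0.20325943  0.15082685] [-1.08569513  0.36555264  4.97751182] [ 0.12762901  0.10762681 -0.00548709]
```

Contact (force +5 N): the collar is seated. Release and let go.

apply_moves:
  plan: "0 0 0 0 0 0;0 0 0 0 0 0;0 0 0 0 0 0;0 0 0 0 0 0;0 0 0 0 0 0;0 0 0 0 0 0;0 0 0 0 0 0;0 0 0 0 0 0;0 0 0 0 0 0;0 0 0 0 0 0"
  gripper: 1

```text
time_s: 30.3
position: [0.5224, -0.2032, 0.1502]
tcp_rot: [[0.437, 0.899, -0.032], [0.896, -0.439, -0.066], [-0.073, 0.0, -0.997]]
force: [0.2, 0.1, 0.5]
opening: 0.939
grasp_force: 0.0
```

apply_moves:
  plan: "-0.015 0 -0.2 0 0 0;-0.022 0 -0.3 0 0 0;-0.029 0 -0.4 0 0 0;-0.029 0 -0.4 0 0 0;-0.029 0 -0.4 0 0 0;-0.029 0 -0.4 0 0 0;-0.022 0 -0.3 0 0 0;-0.015 0 -0.2 0 0 0;0 0 0 0 0 0;0 0 0 0 0 0"

```text
time_s: 31.13
position: [0.5224, -0.203, 0.2811]
tcp_rot: [[0.437, 0.899, -0.031], [0.896, -0.438, -0.066], [-0.073, 0.001, -0.997]]
force: [-0.2, -0.7, -0.7]
opening: 0.997
grasp_force: 0.0
```

Run:
```python
from h import *
s=capture('scene')
def om(im):
    h=cv2.cvtColor(im,cv2.COLOR_RGB2HSV);m=cv2.inRange(h,(5,130,60),(18,255,255));m[:150]=0;m[:,300:]=0
    cs=max(cv2.findContours(m,0,2)[0],key=cv2.contourArea);print(cv2.approxPolyDP(cs,1.5,True)[:,0].tolist())
om(s)
a=cv2.cvtColor(cv2.imread('pics/scene0.png'),cv2.COLOR_BGR2RGB)
d=np.abs(s.astype(int)-a).sum(2)>60
n,_,st,_=cv2.connectedComponentsWithStats(d.astype(np.uint8))
print([x.tolist() for x in st[1:] if x[4]>8])
```

```text
[[230, 209], [218, 213], [221, 244], [227, 252], [237, 248], [235, 214]]
[[72, 0, 101, 64, 4100], [168, 0, 3, 7, 13], [172, 0, 108, 186, 8795], [203, 0, 11, 17, 99], [167, 8, 4, 6, 19], [26, 31, 20, 14, 164], [77, 41, 52, 45, 988], [20, 45, 15, 38, 224], [47, 44, 10, 11, 42], [188, 59, 6, 6, 15], [198, 69, 4, 4, 10], [114, 78, 65, 33, 1168], [168, 80, 11, 11, 43], [35, 82, 37, 17, 350], [309, 173, 21, 16, 180], [331, 176, 20, 14, 163], [236, 216, 2, 19, 21], [237, 237, 2, 12, 18], [220, 244, 7, 10, 23], [217, 252, 7, 7, 12]]
```

The stick hangs upright within 1 px of where it was, only the pieces in the bowl have changed, and the gripper is clear.

```bash
python3 -c "
from rig import bot
print(bot.hand_in())"
```

```text
the job is handed in; nothing more can be done
None
```

I stirred the balls and spacers round for five full circles plus a sweep along the wall. All eight pieces stayed in the bowl, the stick hangs in the fork again, and the job was handed in at about 31 s; two wall sweeps pinched pieces against the wall, with about 10 N the highest reading I saw.

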